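# Clamp the cleaner flask and open its push-and-turn cap

## Robot

A 6-joint arm with a two-finger parallel gripper is mounted at the origin on the work surface. World frame = base frame: x ahead of the robot, y to its left, z up, the work surface at z = 0. Lengths are in m, angles in degrees, forces in N, time in s.
With the tool pointing down it reaches from about 0.275 to 0.825 m from the base axis. Payload 5.2 kg.
Tool frame: the origin (TCP) lies between the finger pads; the fingertips stand 11 mm ahead of it and the grasp point (between the pads) lies 8 mm behind it; z points along the fingers, y is the direction in which the jaws open and shut (so a half turn about z gives the same grasp; the last joint's range is limited). The gripper opens to 93 mm and grips with 3 to 60 N. Pads are 15 mm wide; open, the fingers measure 128 mm over their backs; the gripper's body (75 mm by 188 mm) begins 65 mm behind the grasp point.
Start: joints at [59.026, 14.817, 87.949, -0, 77.235, -11.62], TCP at [0.182, 0.519, 0.23] pointing down, gripper open.
Joint ranges: [-179.93, 179.93], [-52.35, 119.4], [10.71, 147.94], [-69.91, 249.91], [12.55, 155.21], [-178.61, 178.61]. Speed limits (degrees/s): [147.25, 147.25, 180, 180, 180, 180].

## Interface

Orientations are given as a 3x3 rotation matrix whose columns are the frame's x, y, z axes.
In Python, from station import env, optics, order gives the robot as it stands.
- The arm moves only by the tool carry_out, never from a script. Its argument "increments" is a list of rows, each an object of numbers: "x", "y", "z": the shift along the world's x, y, z in mm; "wx", "wy", "wz": the turn, a rotation vector about the world's x, y, z in rad. A call has exactly 5 rows; each row is the pose to reach, as a shift and turn from the pose commanded when the call began; what a row does not reach only later rows make up. A row lasts 1/12 s, in which the tool goes at most 41.7 mm and 7.16 degrees, less where a joint would pass 70% of its speed; a pose out of reach is approached as far as the arm can. A call with a gripper value outside its range is refused whole. "claw" is the finger opening in mm, from 0 to 93, set as the call begins (left out, the last holds). The fingers move at their own pace and stop on an object; the grip force is fixed at half the most. Time passes only in rows, so rows that repeat a pose let the fingers close, or fill a call up. It gives the time, the measured TCP pose, the force and the opening at its end, in the units of the state.
- env.observe(): the state, without advancing time (a new reading comes with each control period).
- optics.read_camera(name): name is "scene" or "top" or "wrist"; returns a dict with "img" (420x560x3 uint8, red, green, blue), "depth" (420x560 float32, m along the optical axis (not along the pixel's ray), 0 where there is no reading), "intrinsics" (3x3 intrinsics, pixels), "R" (3x3) and "t" (3): a world point X has camera coordinates R X + t. Camera axes: x right, y down, z forward; pixel columns grow to the right and rows downward; lengths in m; the calibration is good to about 2 mm. The wrist camera is an equidistant fisheye: a pixel r from the principal point sees the ray r / f radians off the axis. A picture is of the moment at which its call begins.
- order.finish_job(): hands the job in, once; it reports no verdict.
The state is a dict: "t": time; "qpos": joint angles; "qvel": joint speeds; "joint_torque": joint torques, N m; "eef_pos": TCP position; "tool_rot": TCP orientation; "ft_force": force on the tool from outside, world axes, zero at the start; "wrist_torque": the same for the moment, N m; "gripper_width": finger opening in m.
Only numpy, scipy, OpenCV 4.12 (cv2) and the standard library are available. Lean on these libraries where they do the work, as an engineer would, in place of code of your own. Each camera call takes 0.05 s, during which the arm holds its last target. There are 200 camera calls.

## Task

The flask of cleaner has been set in its holder: first slide the red-handled jaw in until the flask is clamped firmly against the fixed jaw. Then open its safety cap: press the cap down, keep it pressed while twisting it counter-clockwise (seen from above) about a sixth of a turn until it is free, and lift it straight off. Finish still holding the cap in the gripper, level and a few centimetres clear above the flask's mouth, with the flask standing clamped in its holder and the other things on the bench left where they are.

Things in the scene. Friction and masses are not known exactly. Their poses are not given: they have to be found in the camera images.
- holder: Grey and blue bottle holder fixed to the bench: base plate 110 (x) by 250 (y) mm, 12 mm thick. Origin: underside level (bench), on the axis of the flask once it is clamped; z up. The blue fixed jaw has its face at y = -36 mm, 62 mm high; two low stop lips (34 mm high) stand at x = -40 and +40 mm. The sliding jaw comes from the +y side and moves toward -y to clamp.
- jaw (a joint): Travel (m) of the sliding jaw toward the holder's -y: it starts open, between 0 and 0.010; 0.030 is closed tight on the 72 mm wide flask, which it pushes ahead of itself against the fixed jaw. The slide rubs with about 7 N and stays where it is left; with the flask sliding along it takes up to about 13 N, and 16 to 20 N clamps it firmly.
- jaw_grip (a point): Point inside the sliding jaw's upright red handle, 18 mm below its top (which is 116 mm above the bench). It is a post 20 mm (holder x) by 26 mm (holder y), free all round above 40 mm; best gripped from above across its 20 mm, fingers closing along the holder's x. It stands 75 mm outward (+y) of the jaw's clamping face.
- jug: White square plastic flask of cleaner with a dark panel and a yellow band, 72 by 72 mm, 112 mm to its flat top, neck up to 146 mm, 0.45 kg or so, loose on the 12 mm holder plate. Origin: centre of its underside, z up. The neck carries two lugs, on its +x and -x sides.
- jug_mouth (a point): Centre of the flask's mouth, the top of the neck, 146 mm above the flask's underside.
- cap: Red ribbed push-and-turn cap with a white stripe (along its x axis) on top: 12-sided, 54 mm across, 37 mm high, about 40 g. Origin: centre of its lower rim; z up. Locked, its origin lies 125 mm above the flask's underside and its x axis is along the flask's x axis (4 degrees of play).
- cap_top (a point): Centre of the cap's flat top. A spring holds the cap up with 4 N; 6 mm lower it stops on the flask's collar (9 N, 12 to 16 N makes sure). Pressed at least 4 mm and kept down, it turns counter-clockwise from above; at 45 to 130 degrees it is free and lifts straight off. Not pressed, or turned less than 40 degrees, it stays latched and pulls the flask up.
- can_yellow: Bystander, not part of the job: yellow spray can, 56 mm diameter, 150 mm tall; origin under its centre.
- can_white: Bystander, not part of the job: white spray can, 56 mm diameter, 150 mm tall; origin under its centre.
- bushing: Bystander, not part of the job: flanged steel bushing, 72 mm diameter, 55 mm tall; origin under its centre.
- steel_block: Bystander, not part of the job: dark steel block 60 by 60 by 55 mm; origin under its centre.
- wire_spool: Bystander, not part of the job: blue-flanged spool of wire lying flat, 150 mm diameter, 53 mm high; origin under its centre.
- carton: Bystander, not part of the job: cardboard carton 140 by 90 by 65 mm; origin under its centre.
Things that resemble listed ones, but are neither listed nor needed, are in the scene too. Of the things that look like the cap, the middle-sized one is meant.

How it is judged:
By the outcome, as a careful person would: the job done as asked, in the order asked, and still so for the second after the job is handed in, while the arm keeps its last pose, push and grip.
It also fails if it takes over 56 s, if anything falls off the work surface, if the arm or the gripper's body presses on something with over 40 N, if the wrist force passes 120 N, or if a joint passes its speed limit or range.

## Working session

There is one attempt and no reset: what is moved stays moved. The work goes in short steps, Python scripts to look and compute and a tool call to move; the robot and the scene stay as the last step left them, time stands still between calls to the robot, and variables do not carry over. Pictures are saved under pics/ and viewed, about 8 in all and at most 12, crops included, and the job is handed in when it is done.

Besides the shell and the picture viewer there is one more tool, called after "Call:" as name(argument=value, ...), one argument or row to a line, values as JSON. carry_out: Moves the arm, as the interface text tells. Its arguments: {"type":"object","properties":{"increments":{"type":"array","items":{"type":"object","properties":{"x":{"type":"number"},"y":{"type":"number"},"z":{"type":"number"},"wx":{"type":"number"},"wy":{"type":"number"},"wz":{"type":"number"}}}},"claw":{"type":"number"}},"required":["increments"]}

```bash
mkdir -p pics; ls; cat > h.py <<'E'
import numpy as np, cv2
from station import env, optics, order
def cap(n,f):
    c=optics.read_camera(n); cv2.imwrite('pics/'+f+'.png',c['img'][...,::-1]); np.savez(f,**c); return c
def px(c,u,v,z=None):
    """world point at pixel; at depth, or intersect plane z"""
    K=c['intrinsics'];r=np.array([(u-K[0,2])/K[0,0],(v-K[1,2])/K[1,1],1.])
    R,t=c['R'],c['t'];o=-R.T@t;d=R.T@r
    s=c['depth'][int(v),int(u)] if z is None else (z-o[2])/d[2]
    return o+s*d
E
python3 - <<'E'
from h import *
np.set_printoptions(precision=4,suppress=True)
for n in('scene','top'):
    c=cap(n,n+'1'); print(n,-c['R'].T@c['t'],c['intrinsics'][0])
print(env.observe())
a=cv2.imread('pics/scene1.png');b=cv2.imread('pics/top1.png')
cv2.imwrite('pics/t1.png',cv2.resize(b,(800,600)));
E
```

```text
pics
scene [ 0.9513 -0.3024  0.9742] [387.9574   0.     285.3238]
top [ 0.4801 -0.0043  1.1296] [387.0064   0.     285.3454]
{'t': 0.1, 'qpos': array([ 59.026 ,  14.8537,  88.001 ,  -0.0013,  77.2337, -11.6195]), 'qvel': array([ 0.1278, -0.004 , -0.0061,  0.0669,  0.0669, -0.1035]), 'joint_torque': array([  0.0021, -43.8212, -28.4643,   0.0721,   0.0364,  -0.0001]), 'eef_pos': array([0.182 , 0.5185, 0.2289]), 'tool_rot': array([[-0.9435,  0.3314, -0.0008],
       [ 0.3314,  0.9435, -0.0013],
       [ 0.0003, -0.0015, -1.    ]]), 'ft_force': array([ 0.0615, -0.6781,  0.132 ]), 'wrist_torque': array([-0.051 , -0.0136,  0.049 ]), 'gripper_width': 0.0930233751144645}
```

View pics/t1.png

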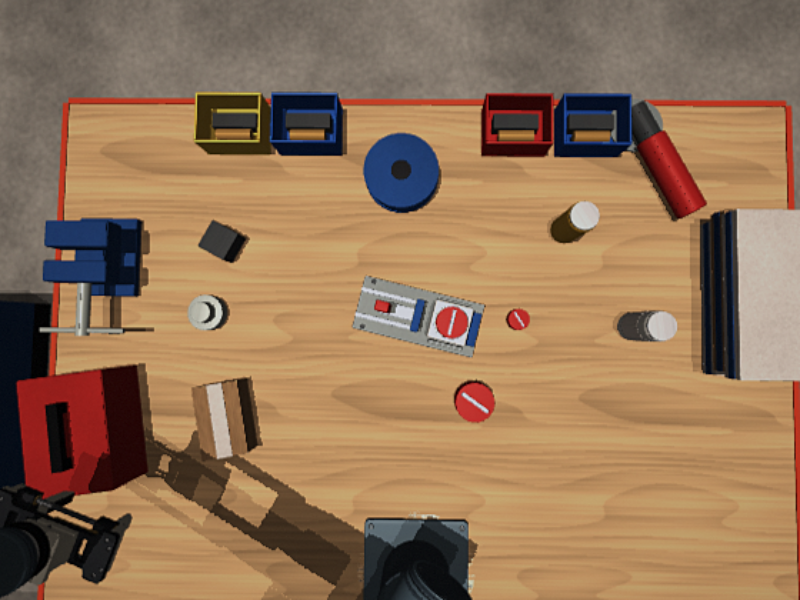

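View pics/scene1.png

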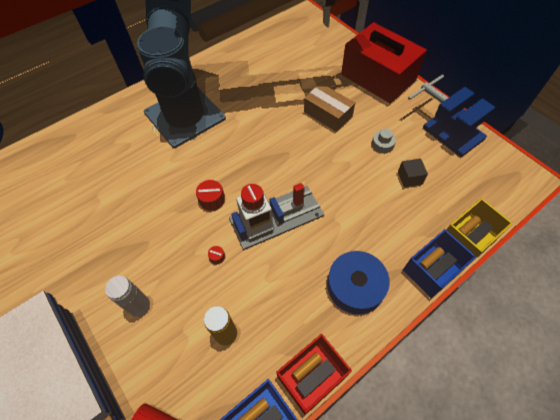

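Three red caps appear in the top view (800-px picture): a small one at (518,319), a large one on the bench at (474,401), and one on the flask at (452,322). The last fits because it sits on the flask in the holder and is likely the middle size. I'll confirm in an enlarged crop.

```bash
python3 - <<'E'
from h import *
b=cv2.imread('pics/top1.png')[180:305,235:385]
cv2.imwrite('pics/crop1.png',cv2.resize(b,None,fx=5,fy=4.8,interpolation=cv2.INTER_CUBIC) if 0 else cv2.resize(b,(720,600),interpolation=cv2.INTER_CUBIC))
c=dict(np.load('top1.npz'));np.set_printoptions(precision=4,suppress=True)
for u,v in((452,322),(518,319),(474,401),(382,306)): print(px(c,u*.7,v*.7))
for n in('top','scene'):
  c=dict(np.load(n+'1.npz'));d=c['depth'];h,w=d.shape
  P=np.array([[px(c,u,v) for u in range(w)] for v in range(h)])
  np.save('P'+n,P)
  hsv=cv2.cvtColor(c['img'],cv2.COLOR_RGB2HSV)
  red=((hsv[...,0]<8)|(hsv[...,0]>172))&(hsv[...,1]>150)
  for name,lo,hi,m in(('handle',.108,.125,red),('captop',.168,.182,np.ones_like(red))):
    s=m&(P[...,2]>lo)&(P[...,2]<hi)&(P[...,0]>.35)&(P[...,0]<.6)&(abs(P[...,1])<.15)
    q=P[s]; print(n,name,len(q), q.mean(0) if len(q) else '',q.min(0),q.max(0), cv2.minAreaRect((q[:,:2]*1000).astype('f')))
    if name=='captop':
      wh=s&(hsv[...,1]<80)&(np.hypot(P[...,0]-q[:,0].mean(),P[...,1]-q[:,1].mean())<.03); print('stripe',wh.sum(),cv2.minAreaRect((P[wh][:,:2]*1000).astype('f')))
E
```

```text
[ 0.4916 -0.0594  0.1729]
[ 0.501  -0.1992  0.0234]
[ 0.3416 -0.1099  0.0522]
[0.52   0.0659 0.1163]
top handle 69 [0.5213 0.0669 0.1155] [0.5102 0.054  0.1095] [0.531  0.0805 0.1196] ((521.2514038085938, 67.14643859863281), (25.315954208374023, 17.81062126159668), 76.64373016357422)
top captop 388 [ 0.4927 -0.0583  0.1739] [ 0.4655 -0.0857  0.1688] [ 0.5199 -0.0313  0.1794] ((492.580078125, -58.34082794189453), (52.171791076660156, 52.431861877441406), 45.139442443847656)
stripe 46 ((494.45330810546875, -69.94733428955078), (31.377166748046875, 50.06295394897461), 86.5177001953125)
scene handle 66 [0.5254 0.0658 0.1155] [0.5137 0.0533 0.1109] [0.5343 0.0795 0.1205] ((524.30859375, 66.23381805419922), (24.476648330688477, 19.788389205932617), 78.90003967285156)
scene captop 356 [ 0.4964 -0.0593  0.174 ] [ 0.4681 -0.0853  0.1681] [ 0.5234 -0.0316  0.1779] ((495.72705078125, -57.981529235839844), (53.95604705810547, 54.19648742675781), 55.93449020385742)
stripe 33 ((494.48577880859375, -57.40740966796875), (5.204014778137207, 42.079559326171875), 76.45341491699219)
```

View pics/crop1.png

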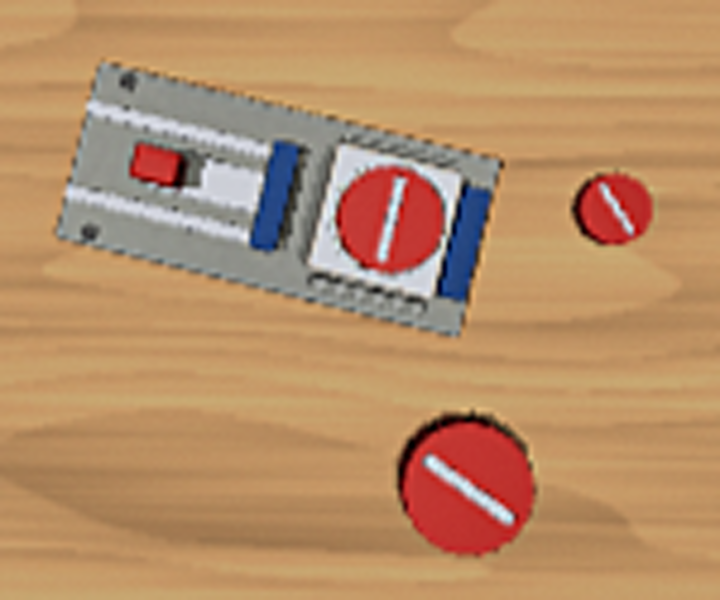

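The crop confirms it: the cap on the flask (390,218) is the middle one. The small one is at (613,208) and the large one at (467,485). The holder is yawed about -13° and the handle is at about (0.523, 0.066). I'm moving above the handle now.

Call:
carry_out(
  increments=[
    {"x":23,"y":-30,"wz":-0.097},
    {"x":46,"y":-60,"wz":-0.194},
    {"x":69,"y":-90,"wz":-0.291},
    {"x":92,"y":-120,"wz":-0.388},
    {"x":114,"y":-151,"wz":-0.486},
  ],
)

```text
invalid input at $.increments[0]: expected keys x, y, z, wx, wy, wz
```

Call:
carry_out(
  increments=[
    {"x":23,"y":-30,"wz":-0.097},
    {"x":46,"y":-60,"wz":-0.194},
    {"x":69,"y":-90,"wz":-0.291},
    {"x":92,"y":-120,"wz":-0.388},
    {"x":114,"y":-151,"wz":-0.486},
  ],
)

```text
invalid input at $.increments[0]: expected keys x, y, z, wx, wy, wz
```

Call:
carry_out(
  increments=[
    {"x":23,"y":-30,"wz":-0.097},
    {"x":46,"y":-60,"wz":-0.194},
    {"x":69,"y":-90,"wz":-0.291},
    {"x":92,"y":-120,"wz":-0.388},
    {"x":113,"y":-150,"wz":-0.486},
  ],
)

```text
invalid input at $.increments[0]: expected keys x, y, z, wx, wy, wz
```

```bash
cat > s.py <<'E'
from h import *
np.set_printoptions(precision=4,suppress=True)
o=env.observe();R=o['tool_rot']
print(o['t'],o['eef_pos'],'yhead',np.degrees(np.arctan2(R[1,1],R[0,1])),'z',R[:,2],'F',o['ft_force'],'M',o['wrist_torque'],o['gripper_width'],o['qpos'])
E
python3 s.py; python3 - <<'E'
from h import *
c=cap('wrist','w1');print(c['intrinsics'],c['R'],-c['R'].T@c['t'])
cv2.imwrite('pics/w1b.png',cv2.resize(c['img'][...,::-1],(800,600)))
E
```

```text
0.1 [0.182  0.5185 0.2289] yhead 70.64588937774982 z [-0.0008 -0.0013 -1.    ] F [ 0.0615 -0.6781  0.132 ] M [-0.051  -0.0136  0.049 ] 0.0930233751144645 [ 59.026   14.8537  88.001   -0.0013  77.2337 -11.6195]
[[325.1922621    0.         284.50475301]
 [  0.         325.1922621  209.83391543]
 [  0.           0.           1.        ]] [[ 0.33144164  0.94347476 -0.00134624]
 [ 0.91272781 -0.3202783   0.25367251]
 [ 0.23890244 -0.08530638 -0.96728922]] [0.11663939 0.54059965 0.38350975]
```

View pics/w1b.png

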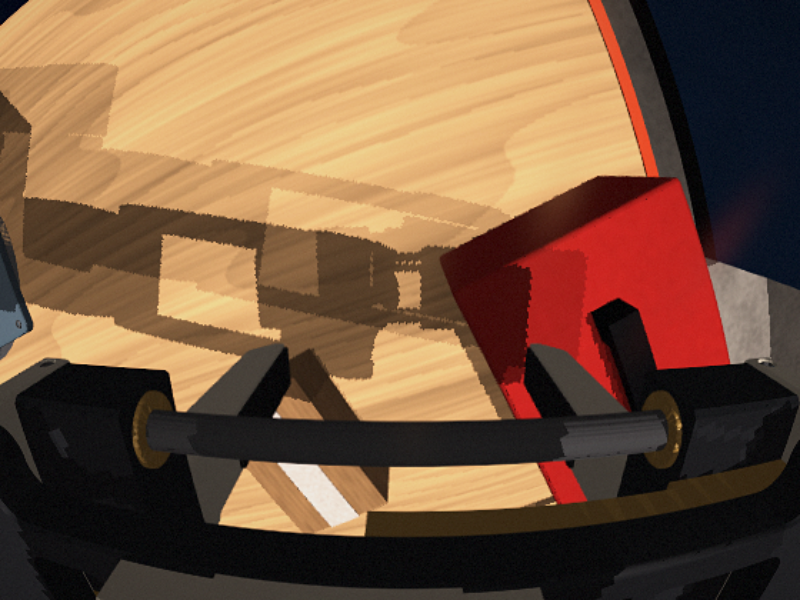

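The picture shows the unmoved start view, with the carton lower left and the red toolbox on the right. The rows need all six keys, so I'm resending.

Call:
carry_out(
  increments=[
    {"x":23,"y":-30,"z":0,"wx":0,"wy":0,"wz":-0.097},
    {"x":46,"y":-60,"z":0,"wx":0,"wy":0,"wz":-0.194},
    {"x":69,"y":-90,"z":0,"wx":0,"wy":0,"wz":-0.291},
    {"x":92,"y":-120,"z":0,"wx":0,"wy":0,"wz":-0.388},
    {"x":114,"y":-151,"z":0,"wx":0,"wy":0,"wz":-0.486},
  ],
)

```text
t: 0.57
eef_pos: [0.2968, 0.3665, 0.2294]
tool_rot: [[-0.676, 0.736, -0.0], [0.736, 0.676, -0.0], [-0.0, -0.0, -1.0]]
ft_force: [0.8, 0.3, 0.4]
gripper_width: 0.0929
```

Call:
carry_out(
  increments=[
    {"x":23,"y":-30,"z":0,"wx":0,"wy":0,"wz":-0.097},
    {"x":46,"y":-60,"z":0,"wx":0,"wy":0,"wz":-0.194},
    {"x":69,"y":-90,"z":0,"wx":0,"wy":0,"wz":-0.291},
    {"x":92,"y":-120,"z":0,"wx":0,"wy":0,"wz":-0.388},
    {"x":114,"y":-151,"z":0,"wx":0,"wy":0,"wz":-0.486},
  ],
)

```text
t: 0.98
eef_pos: [0.411, 0.2153, 0.2296]
tool_rot: [[-0.253, 0.967, 0.0], [0.967, 0.253, 0.0], [0.0, 0.0, -1.0]]
ft_force: [0.5, 1.3, 0.3]
gripper_width: 0.0932
```

Call:
carry_out(
  increments=[
    {"x":23,"y":-30,"z":0,"wx":0,"wy":0,"wz":-0.097},
    {"x":46,"y":-60,"z":0,"wx":0,"wy":0,"wz":-0.194},
    {"x":69,"y":-90,"z":0,"wx":0,"wy":0,"wz":-0.291},
    {"x":92,"y":-120,"z":0,"wx":0,"wy":0,"wz":-0.388},
    {"x":113,"y":-150,"z":0,"wx":0,"wy":0,"wz":-0.486},
  ],
)

```text
t: 1.4
eef_pos: [0.5241, 0.0651, 0.2294]
tool_rot: [[0.228, 0.974, -0.0], [0.974, -0.228, 0.0], [0.0, -0.0, -1.0]]
ft_force: [0.4, 1.2, 0.0]
gripper_width: 0.0927
```

```bash
python3 s.py; python3 - <<'E'
from h import *
c=cap('wrist','w2')
cv2.imwrite('pics/w2b.png',cv2.resize(c['img'][...,::-1],(800,600)))
E
```

```text
1.4 [0.5241 0.0651 0.2294] yhead -13.188882109333711 z [-0.0001  0.0001 -1.    ] F [0.3924 1.1933 0.0354] M [-0.0723  0.0573 -0.0439] 0.09274410096136218 [-5.0319 12.5793 90.9229  0.0074 76.5063  8.1552]
```

View pics/w2b.png

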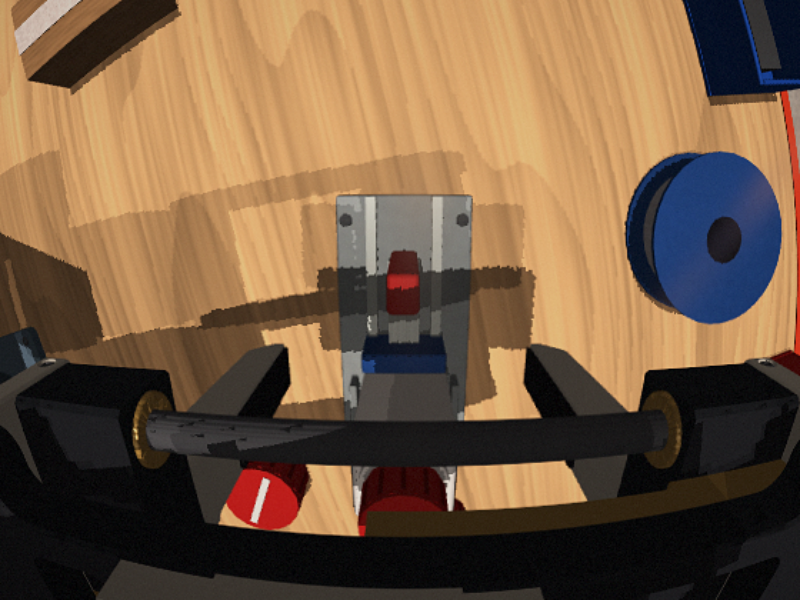

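The handle at (403,270) sits centred between the fingers, with the yaw aligned. Descending and gripping.

Call:
carry_out(
  increments=[
    {"x":0,"y":0,"z":-28,"wx":0,"wy":0,"wz":0},
    {"x":0,"y":0,"z":-56,"wx":0,"wy":0,"wz":0},
    {"x":-1,"y":1,"z":-84,"wx":0,"wy":0,"wz":0},
    {"x":-1,"y":1,"z":-112,"wx":0,"wy":0,"wz":0},
    {"x":-1,"y":1,"z":-139,"wx":0,"wy":0,"wz":0},
  ],
)

```text
t: 1.87
eef_pos: [0.5216, 0.0681, 0.0892]
tool_rot: [[0.223, 0.975, -0.001], [0.975, -0.223, 0.0], [-0.0, -0.001, -1.0]]
ft_force: [0.6, 0.2, -0.5]
gripper_width: 0.093
```

Call:
carry_out(
  increments=[
    {"x":0,"y":0,"z":0,"wx":0,"wy":0,"wz":0},
    {"x":0,"y":0,"z":0,"wx":0,"wy":0,"wz":0},
    {"x":0,"y":0,"z":0,"wx":0,"wy":0,"wz":0},
    {"x":0,"y":0,"z":0,"wx":0,"wy":0,"wz":0},
    {"x":0,"y":0,"z":0,"wx":0,"wy":0,"wz":0},
  ],
  claw=10,
)

```text
t: 2.28
eef_pos: [0.5236, 0.068, 0.0925]
tool_rot: [[0.223, 0.975, 0.003], [0.975, -0.223, -0.0], [0.001, 0.003, -1.0]]
ft_force: [0.7, -0.3, 0.3]
gripper_width: 0.0642
```

Call:
carry_out(
  increments=[
    {"x":0,"y":0,"z":0,"wx":0,"wy":0,"wz":0},
    {"x":0,"y":0,"z":0,"wx":0,"wy":0,"wz":0},
    {"x":0,"y":0,"z":0,"wx":0,"wy":0,"wz":0},
    {"x":0,"y":0,"z":0,"wx":0,"wy":0,"wz":0},
    {"x":0,"y":0,"z":0,"wx":0,"wy":0,"wz":0},
  ],
)

```text
t: 2.7
eef_pos: [0.5223, 0.0679, 0.0908]
tool_rot: [[0.223, 0.975, 0.0], [0.975, -0.223, -0.0], [0.0, 0.0, -1.0]]
ft_force: [-0.3, -0.1, 0.4]
gripper_width: 0.0307
```

```bash
python3 s.py
```

```text
2.7 [0.5223 0.0679 0.0908] yhead -12.88955083644639 z [ 0.0001 -0.     -1.    ] F [-0.2547 -0.1157  0.406 ] M [-0.0359  0.0946 -0.0177] 0.030717827097792617 [ -4.7333  20.2781 101.6539  -0.0008  58.0605   8.1567]
```

Call:
carry_out(
  increments=[
    {"x":0,"y":0,"z":0,"wx":0,"wy":0,"wz":0},
    {"x":0,"y":0,"z":0,"wx":0,"wy":0,"wz":0},
    {"x":0,"y":0,"z":0,"wx":0,"wy":0,"wz":0},
    {"x":0,"y":0,"z":0,"wx":0,"wy":0,"wz":0},
    {"x":0,"y":0,"z":0,"wx":0,"wy":0,"wz":0},
  ],
)

```text
t: 3.12
eef_pos: [0.5223, 0.0679, 0.0907]
tool_rot: [[0.223, 0.975, 0.0], [0.975, -0.223, 0.0], [0.0, 0.0, -1.0]]
ft_force: [0.2, -0.2, 0.7]
gripper_width: 0.0199
```

Call:
carry_out(
  increments=[
    {"x":-0.45,"y":-1.95,"z":0,"wx":0,"wy":0,"wz":0},
    {"x":-0.9,"y":-3.9,"z":0,"wx":0,"wy":0,"wz":0},
    {"x":-1.35,"y":-5.85,"z":0,"wx":0,"wy":0,"wz":0},
    {"x":-1.8,"y":-7.8,"z":0,"wx":0,"wy":0,"wz":0},
    {"x":-2.25,"y":-9.75,"z":0,"wx":0,"wy":0,"wz":0},
  ],
)

```text
t: 3.53
eef_pos: [0.5203, 0.0595, 0.0906]
tool_rot: [[0.223, 0.975, 0.001], [0.975, -0.223, 0.002], [0.002, 0.0, -1.0]]
ft_force: [2.2, 7.9, -0.2]
gripper_width: 0.0198
```

```bash
python3 s.py
```

```text
3.5333 [0.5203 0.0595 0.0906] yhead -12.906076526848832 z [ 0.0008  0.0023 -1.    ] F [ 2.1613  7.8952 -0.2411] M [ 0.7326 -0.1165 -0.1683] 0.019785212215064817 [ -5.7837  19.9921 102.1209   0.1635  57.8533   7.0354]
```

Call:
carry_out(
  increments=[
    {"x":-0.45,"y":-1.95,"z":0,"wx":0,"wy":0,"wz":0},
    {"x":-0.9,"y":-3.9,"z":0,"wx":0,"wy":0,"wz":0},
    {"x":-1.35,"y":-5.85,"z":0,"wx":0,"wy":0,"wz":0},
    {"x":-1.8,"y":-7.8,"z":0,"wx":0,"wy":0,"wz":0},
    {"x":-2.25,"y":-9.75,"z":0,"wx":0,"wy":0,"wz":0},
  ],
)

```text
t: 3.95
eef_pos: [0.518, 0.0499, 0.0906]
tool_rot: [[0.223, 0.975, 0.001], [0.975, -0.223, 0.003], [0.003, 0.0, -1.0]]
ft_force: [2.8, 9.0, -0.6]
gripper_width: 0.0203
```

Call:
carry_out(
  increments=[
    {"x":-0.25,"y":-1,"z":0,"wx":0,"wy":0,"wz":0},
    {"x":-0.5,"y":-2,"z":0,"wx":0,"wy":0,"wz":0},
    {"x":-0.7,"y":-3,"z":0,"wx":0,"wy":0,"wz":0},
    {"x":-0.9,"y":-4,"z":0,"wx":0,"wy":0,"wz":0},
    {"x":-0.9,"y":-4,"z":0,"wx":0,"wy":0,"wz":0},
  ],
)

```text
t: 4.37
eef_pos: [0.5172, 0.0463, 0.0906]
tool_rot: [[0.224, 0.975, 0.001], [0.975, -0.224, 0.003], [0.003, 0.0, -1.0]]
ft_force: [1.8, 10.3, -0.8]
gripper_width: 0.0199
```

Call:
carry_out(
  increments=[
    {"x":-0.25,"y":-1,"z":0,"wx":0,"wy":0,"wz":0},
    {"x":-0.5,"y":-2,"z":0,"wx":0,"wy":0,"wz":0},
    {"x":-0.7,"y":-3,"z":0,"wx":0,"wy":0,"wz":0},
    {"x":-0.7,"y":-3,"z":0,"wx":0,"wy":0,"wz":0},
    {"x":-0.7,"y":-3,"z":0,"wx":0,"wy":0,"wz":0},
  ],
)

```text
t: 4.78
eef_pos: [0.517, 0.0455, 0.0907]
tool_rot: [[0.224, 0.975, 0.002], [0.975, -0.224, 0.007], [0.007, 0.001, -1.0]]
ft_force: [5.4, 17.3, -2.0]
gripper_width: 0.0196
```

Call:
carry_out(
  increments=[
    {"x":-0.25,"y":-1,"z":0,"wx":0,"wy":0,"wz":0},
    {"x":-0.35,"y":-1.5,"z":0,"wx":0,"wy":0,"wz":0},
    {"x":-0.35,"y":-1.5,"z":0,"wx":0,"wy":0,"wz":0},
    {"x":-0.35,"y":-1.5,"z":0,"wx":0,"wy":0,"wz":0},
    {"x":-0.35,"y":-1.5,"z":0,"wx":0,"wy":0,"wz":0},
  ],
)

```text
t: 5.2
eef_pos: [0.517, 0.0453, 0.0907]
tool_rot: [[0.224, 0.975, 0.003], [0.974, -0.224, 0.009], [0.009, 0.001, -1.0]]
ft_force: [6.8, 22.8, -2.2]
gripper_width: 0.02
```

Stalled at 24 N with 23 mm travelled, so the flask is clamped. I'll relax the push, release and rise.

Call:
carry_out(
  increments=[
    {"x":0.3,"y":1.3,"z":0,"wx":0,"wy":0,"wz":0},
    {"x":0.6,"y":2.6,"z":0,"wx":0,"wy":0,"wz":0},
    {"x":0.9,"y":3.9,"z":0,"wx":0,"wy":0,"wz":0},
    {"x":1.2,"y":5.2,"z":0,"wx":0,"wy":0,"wz":0},
    {"x":1.2,"y":5.2,"z":0,"wx":0,"wy":0,"wz":0},
  ],
)

```text
t: 5.62
eef_pos: [0.517, 0.0454, 0.0907]
tool_rot: [[0.223, 0.975, -0.0], [0.975, -0.223, 0.0], [0.0, -0.0, -1.0]]
ft_force: [-0.2, 1.6, 0.1]
gripper_width: 0.0195
```

Call:
carry_out(
  increments=[
    {"x":0,"y":0,"z":0,"wx":0,"wy":0,"wz":0},
    {"x":0,"y":0,"z":0,"wx":0,"wy":0,"wz":0},
    {"x":0,"y":0,"z":0,"wx":0,"wy":0,"wz":0},
    {"x":0,"y":0,"z":0,"wx":0,"wy":0,"wz":0},
    {"x":0,"y":0,"z":0,"wx":0,"wy":0,"wz":0},
  ],
  claw=93,
)

```text
t: 6.03
eef_pos: [0.517, 0.0449, 0.0907]
tool_rot: [[0.223, 0.975, -0.0], [0.975, -0.223, -0.0], [-0.0, -0.0, -1.0]]
ft_force: [0.2, 0.4, 0.3]
gripper_width: 0.0486
```

Call:
carry_out(
  increments=[
    {"x":0,"y":0,"z":20,"wx":0,"wy":0,"wz":0},
    {"x":0,"y":0,"z":50,"wx":0,"wy":0,"wz":0},
    {"x":0,"y":0,"z":80,"wx":0,"wy":0,"wz":0},
    {"x":0,"y":0,"z":110,"wx":0,"wy":0,"wz":0},
    {"x":0,"y":0,"z":140,"wx":0,"wy":0,"wz":0},
  ],
)

```text
t: 6.45
eef_pos: [0.5167, 0.0451, 0.2321]
tool_rot: [[0.223, 0.975, -0.0], [0.975, -0.223, -0.0], [-0.0, -0.0, -1.0]]
ft_force: [1.5, 0.1, -0.3]
gripper_width: 0.0819
```

```bash
python3 s.py; cat > m.py <<'E'
from h import *
import sys
np.set_printoptions(precision=4,suppress=True)
tag=sys.argv[1]
for n in('top','scene'):
  c=cap(n,n+tag);d=c['depth'];h,w=d.shape
  P=np.array([[px(c,u,v) for u in range(w)] for v in range(h)])
  hsv=cv2.cvtColor(c['img'],cv2.COLOR_RGB2HSV)
  red=((hsv[...,0]<8)|(hsv[...,0]>172))&(hsv[...,1]>150)
  for name,lo,hi,m in(('handle',.108,.125,red),('captop',.166,.182,red)):
    s=m&(P[...,2]>lo)&(P[...,2]<hi)&(P[...,0]>.35)&(P[...,0]<.6)&(abs(P[...,1])<.15)
    q=P[s]
    if len(q)>9: print(n,name,len(q), q.mean(0),cv2.minAreaRect((q[:,:2]*1000).astype('f')))
E
python3 m.py 2
```

```text
6.45 [0.5167 0.0451 0.2321] yhead -12.893755064006138 z [-0.0002 -0.0001 -1.    ] F [ 1.5104  0.0752 -0.3238] M [-0.0975  0.099  -0.0202] 0.08188081384129473 [-7.3459 11.4928 91.9362 -0.0089 76.5834  5.5499]
top captop 327 [ 0.4913 -0.0622  0.1736] ((491.39910888671875, -62.08343505859375), (51.98142623901367, 51.724769592285156), 0.17988233268260956)
scene handle 65 [0.5203 0.0434 0.1149] ((519.0620727539062, 44.32545471191406), (24.540822982788086, 18.67152214050293), 74.86406707763672)
scene captop 314 [ 0.4969 -0.0641  0.1737] ((495.8571472167969, -62.408226013183594), (51.44915008544922, 53.2955207824707), 55.613128662109375)
```

Call:
carry_out(
  increments=[
    {"x":-6,"y":-27,"z":0,"wx":0,"wy":0,"wz":0},
    {"x":-12,"y":-54,"z":0,"wx":0,"wy":0,"wz":0},
    {"x":-18,"y":-81,"z":0,"wx":0,"wy":0,"wz":0},
    {"x":-24,"y":-108,"z":0,"wx":0,"wy":0,"wz":0},
    {"x":-24,"y":-108,"z":0,"wx":0,"wy":0,"wz":0},
  ],
)

```text
t: 6.97
eef_pos: [0.492, -0.0667, 0.2299]
tool_rot: [[0.226, 0.974, -0.001], [0.974, -0.226, -0.002], [-0.002, -0.001, -1.0]]
ft_force: [-0.1, -0.2, -0.2]
gripper_width: 0.0931
```

Call:
carry_out(
  increments=[
    {"x":0,"y":0,"z":-20,"wx":0,"wy":0,"wz":0},
    {"x":0,"y":0,"z":-40,"wx":0,"wy":0,"wz":0},
    {"x":0,"y":0,"z":-60,"wx":0,"wy":0,"wz":0},
    {"x":0,"y":0,"z":-70,"wx":0,"wy":0,"wz":0},
    {"x":0,"y":0,"z":-70,"wx":0,"wy":0,"wz":0},
  ],
)

```text
t: 7.38
eef_pos: [0.4912, -0.0619, 0.158]
tool_rot: [[0.223, 0.975, -0.005], [0.975, -0.223, 0.002], [0.001, -0.006, -1.0]]
ft_force: [-0.8, -0.3, -1.4]
gripper_width: 0.0931
```

```bash
python3 s.py; python3 - <<'E'
from h import *
c=cap('wrist','w3')
cv2.imwrite('pics/w3b.png',cv2.resize(c['img'][...,::-1],(800,600)))
E
```

```text
7.3833 [ 0.4912 -0.0619  0.158 ] yhead -12.886779371407723 z [-0.0052  0.002  -1.    ] F [-0.7744 -0.3388 -1.4047] M [-0.0826  0.0943  0.0132] 0.09313932652452493 [-20.1181  12.9907 101.0651   0.0065  66.2643  -7.2338]
```

View pics/w3b.png

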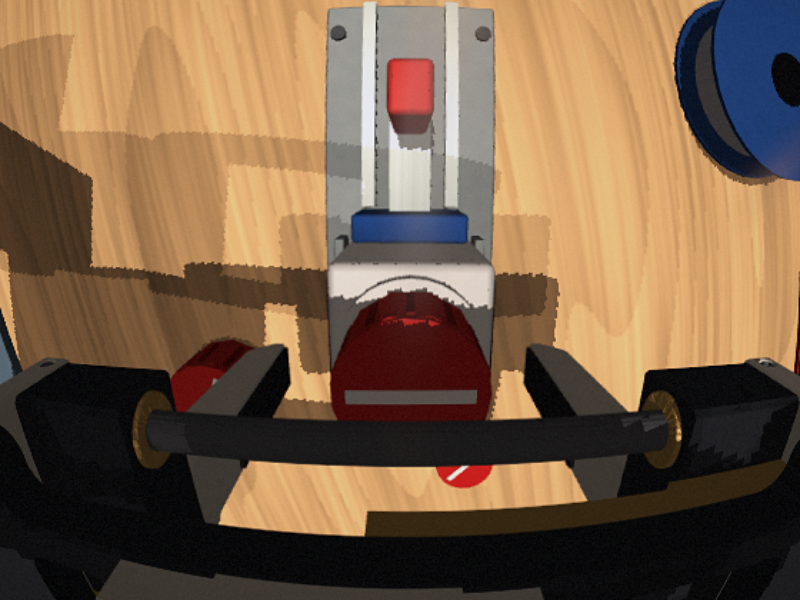

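The jaw is tight against the flask. The cap is centred between the fingers (col 411 vs 407), its stripe is parallel to the closing direction and a flat faces the camera. Descending to grip.

Call:
carry_out(
  increments=[
    {"x":0,"y":0,"z":-6,"wx":0,"wy":0,"wz":0},
    {"x":0,"y":0,"z":-13,"wx":0,"wy":0,"wz":0},
    {"x":0,"y":0,"z":-13,"wx":0,"wy":0,"wz":0},
    {"x":0,"y":0,"z":-13,"wx":0,"wy":0,"wz":0},
    {"x":0,"y":0,"z":-13,"wx":0,"wy":0,"wz":0},
  ],
)

```text
t: 7.85
eef_pos: [0.4932, -0.0629, 0.148]
tool_rot: [[0.223, 0.975, 0.001], [0.975, -0.223, -0.0], [-0.0, 0.001, -1.0]]
ft_force: [-0.7, -0.7, 0.5]
gripper_width: 0.0928
```

Call:
carry_out(
  increments=[
    {"x":0,"y":0,"z":0,"wx":0,"wy":0,"wz":0},
    {"x":0,"y":0,"z":0,"wx":0,"wy":0,"wz":0},
    {"x":0,"y":0,"z":0,"wx":0,"wy":0,"wz":0},
    {"x":0,"y":0,"z":0,"wx":0,"wy":0,"wz":0},
    {"x":0,"y":0,"z":0,"wx":0,"wy":0,"wz":0},
  ],
  claw=35,
)

```text
t: 8.27
eef_pos: [0.4931, -0.0629, 0.1478]
tool_rot: [[0.223, 0.975, 0.0], [0.975, -0.223, -0.0], [0.0, 0.0, -1.0]]
ft_force: [0.2, -0.3, 0.1]
gripper_width: 0.0643
```

Call:
carry_out(
  increments=[
    {"x":0,"y":0,"z":0,"wx":0,"wy":0,"wz":0},
    {"x":0,"y":0,"z":0,"wx":0,"wy":0,"wz":0},
    {"x":0,"y":0,"z":0,"wx":0,"wy":0,"wz":0},
    {"x":0,"y":0,"z":0,"wx":0,"wy":0,"wz":0},
    {"x":0,"y":0,"z":0,"wx":0,"wy":0,"wz":0},
  ],
)

```text
t: 8.68
eef_pos: [0.4928, -0.0628, 0.1476]
tool_rot: [[0.223, 0.975, -0.0], [0.975, -0.223, 0.0], [-0.0, -0.0, -1.0]]
ft_force: [-1.1, 0.2, 1.2]
gripper_width: 0.0538
```

```bash
python3 s.py
```

```text
8.6833 [ 0.4928 -0.0628  0.1476] yhead -12.890130785296472 z [-0.0004  0.0001 -1.    ] F [-1.0638  0.2499  1.1963] M [-0.0586  0.3119  0.0149] 0.05377535466385457 [-20.149   13.6213 101.8592  -0.0045  64.5438  -7.257 ]
```

Gripped on flats (53.8 mm). Pressing down.

Call:
carry_out(
  increments=[
    {"x":0,"y":0,"z":-2,"wx":0,"wy":0,"wz":0},
    {"x":0,"y":0,"z":-4,"wx":0,"wy":0,"wz":0},
    {"x":0,"y":0,"z":-6,"wx":0,"wy":0,"wz":0},
    {"x":0,"y":0,"z":-7.5,"wx":0,"wy":0,"wz":0},
    {"x":0,"y":0,"z":-7.5,"wx":0,"wy":0,"wz":0},
  ],
)

```text
t: 9.1
eef_pos: [0.4929, -0.0629, 0.1422]
tool_rot: [[0.223, 0.975, 0.001], [0.975, -0.223, -0.001], [-0.0, 0.001, -1.0]]
ft_force: [-7.5, 1.3, 20.2]
gripper_width: 0.0539
```

Call:
carry_out(
  increments=[
    {"x":0,"y":0,"z":0.5,"wx":0,"wy":0,"wz":0},
    {"x":0,"y":0,"z":0.5,"wx":0,"wy":0,"wz":0.05},
    {"x":0,"y":0,"z":0.5,"wx":0,"wy":0,"wz":0.1},
    {"x":0,"y":0,"z":0.5,"wx":0,"wy":0,"wz":0.15},
    {"x":0,"y":0,"z":0.5,"wx":0,"wy":0,"wz":0.2},
  ],
)

```text
t: 9.52
eef_pos: [0.4941, -0.0623, 0.1423]
tool_rot: [[0.023, 1.0, 0.003], [1.0, -0.023, 0.001], [0.001, 0.003, -1.0]]
ft_force: [-2.1, 5.4, 14.0]
gripper_width: 0.0541
```

```bash
python3 s.py
```

```text
9.5167 [ 0.4941 -0.0623  0.1423] yhead -1.3285114029089147 z [ 0.0031  0.0007 -1.    ] F [-2.0779  5.3715 14.0058] M [ 0.8499  0.6553 -0.2071] 0.05405332185885608 [-20.1162  13.9608 102.2556   0.1124  63.6331 -18.8376]
```

Call:
carry_out(
  increments=[
    {"x":0,"y":0,"z":0,"wx":0,"wy":0,"wz":0.06},
    {"x":0,"y":0,"z":0,"wx":0,"wy":0,"wz":0.12},
    {"x":0,"y":0,"z":0,"wx":0,"wy":0,"wz":0.18},
    {"x":0,"y":0,"z":0,"wx":0,"wy":0,"wz":0.24},
    {"x":0,"y":0,"z":0,"wx":0,"wy":0,"wz":0.3},
  ],
)

```text
t: 9.93
eef_pos: [0.4938, -0.062, 0.1423]
tool_rot: [[-0.274, 0.962, 0.003], [0.962, 0.274, 0.001], [0.0, 0.003, -1.0]]
ft_force: [-1.4, 4.9, 14.4]
gripper_width: 0.0537
```

Call:
carry_out(
  increments=[
    {"x":0,"y":0,"z":0,"wx":0,"wy":0,"wz":0.06},
    {"x":0,"y":0,"z":0,"wx":0,"wy":0,"wz":0.12},
    {"x":0,"y":0,"z":0,"wx":0,"wy":0,"wz":0.18},
    {"x":0,"y":0,"z":0,"wx":0,"wy":0,"wz":0.24},
    {"x":0,"y":0,"z":0,"wx":0,"wy":0,"wz":0.3},
  ],
)

```text
t: 10.35
eef_pos: [0.4942, -0.0624, 0.1423]
tool_rot: [[-0.546, 0.838, 0.003], [0.838, 0.546, 0.0], [-0.002, 0.003, -1.0]]
ft_force: [-2.3, 3.2, 12.6]
gripper_width: 0.0538
```

Call:
carry_out(
  increments=[
    {"x":0,"y":0,"z":0,"wx":0,"wy":0,"wz":0.06},
    {"x":0,"y":0,"z":0,"wx":0,"wy":0,"wz":0.12},
    {"x":0,"y":0,"z":0,"wx":0,"wy":0,"wz":0.18},
    {"x":0,"y":0,"z":0,"wx":0,"wy":0,"wz":0.24},
    {"x":0,"y":0,"z":0,"wx":0,"wy":0,"wz":0.3},
  ],
)

```text
t: 10.77
eef_pos: [0.4941, -0.0627, 0.1423]
tool_rot: [[-0.769, 0.639, 0.003], [0.639, 0.769, -0.0], [-0.002, 0.002, -1.0]]
ft_force: [-2.4, 2.1, 13.0]
gripper_width: 0.054
```

```bash
python3 s.py; python3 - <<'E'
from h import *
c=cap('wrist','w4')
cv2.imwrite('pics/w4b.png',cv2.resize(c['img'][...,::-1],(800,600)))
E
```

```text
10.7667 [ 0.4941 -0.0627  0.1423] yhead 50.28851462795581 z [ 0.0031 -0.0001 -1.    ] F [-2.4415  2.094  12.9607] M [ 0.3684  0.5227 -0.1429] 0.054015587963356475 [-20.1213  13.967  102.2513   0.0626  63.6144 -70.4374]
```

View pics/w4b.png

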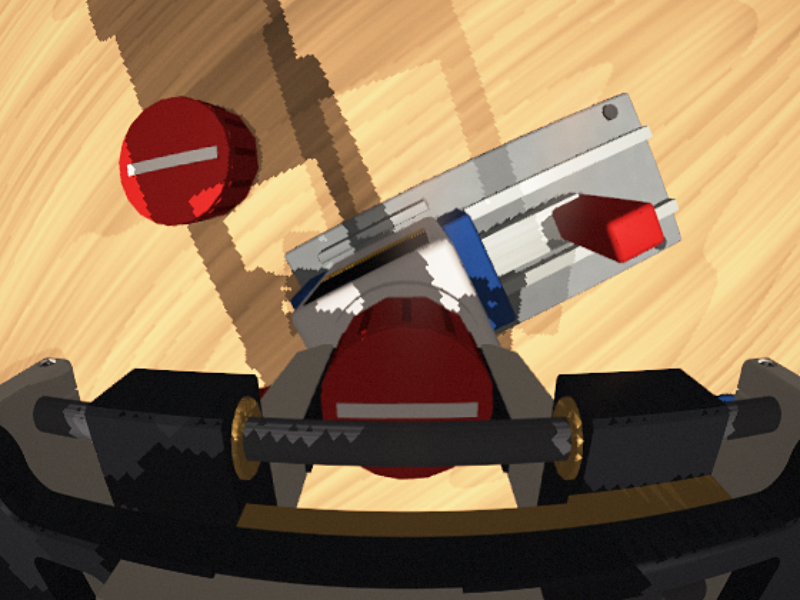

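The stripe is still parallel to the fingers (340–478, 410), so the cap turned 63° with the gripper, and the flask stays square in the jaws. Lifting gently first.

Call:
carry_out(
  increments=[
    {"x":0,"y":0,"z":2,"wx":0,"wy":0,"wz":0},
    {"x":0,"y":0,"z":4,"wx":0,"wy":0,"wz":0},
    {"x":0,"y":0,"z":6,"wx":0,"wy":0,"wz":0},
    {"x":0,"y":0,"z":9,"wx":0,"wy":0,"wz":0},
    {"x":0,"y":0,"z":12,"wx":0,"wy":0,"wz":0},
  ],
)

```text
t: 11.23
eef_pos: [0.4929, -0.0629, 0.1526]
tool_rot: [[-0.768, 0.641, -0.0], [0.641, 0.768, -0.0], [0.0, -0.0, -1.0]]
ft_force: [-0.6, -1.0, -1.2]
gripper_width: 0.0536
```

No pull, so the cap is free. Lifting on.

Call:
carry_out(
  increments=[
    {"x":0,"y":0,"z":5,"wx":0,"wy":0,"wz":0},
    {"x":0,"y":0,"z":13,"wx":0,"wy":0,"wz":0},
    {"x":0,"y":0,"z":23,"wx":0,"wy":0,"wz":0},
    {"x":0,"y":0,"z":33,"wx":0,"wy":0,"wz":0},
    {"x":0,"y":0,"z":43,"wx":0,"wy":0,"wz":0},
  ],
)

```text
t: 11.65
eef_pos: [0.4931, -0.063, 0.1969]
tool_rot: [[-0.768, 0.641, 0.0], [0.641, 0.768, -0.0], [-0.0, 0.0, -1.0]]
ft_force: [1.0, 0.3, -0.9]
gripper_width: 0.0537
```

Call:
carry_out(
  increments=[
    {"x":0,"y":0,"z":6,"wx":0,"wy":0,"wz":0},
    {"x":0,"y":0,"z":11,"wx":0,"wy":0,"wz":0},
    {"x":0,"y":0,"z":13,"wx":0,"wy":0,"wz":0},
    {"x":0,"y":0,"z":13,"wx":0,"wy":0,"wz":0},
    {"x":0,"y":0,"z":13,"wx":0,"wy":0,"wz":0},
  ],
)

```text
t: 12.07
eef_pos: [0.4928, -0.0628, 0.2084]
tool_rot: [[-0.768, 0.641, -0.0], [0.641, 0.768, 0.0], [0.0, -0.0, -1.0]]
ft_force: [-0.1, -0.1, -0.8]
gripper_width: 0.054
```

```bash
python3 s.py; python3 - <<'E'
from h import *
a=cap('wrist','w5')['img'];b=cap('scene','s5')['img'][150:270,180:350]
cv2.imwrite('pics/f.png',np.vstack([cv2.resize(a,(400,300)),cv2.resize(b,(400,282),interpolation=cv2.INTER_CUBIC)])[...,::-1])
E
```

```text
12.0667 [ 0.4928 -0.0628  0.2084] yhead 50.13289716691304 z [-0.0004  0.0001 -1.    ] F [-0.1433 -0.1209 -0.7731] M [-0.0631  0.0265  0.0358] 0.054034512290583425 [-20.1506  10.2715  96.8961  -0.0019  72.857  -70.2829]
```

View pics/f.png

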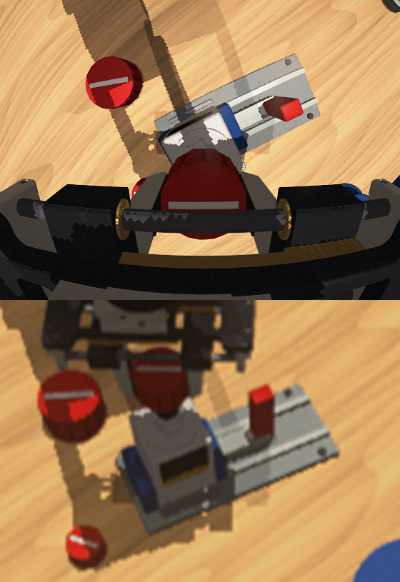

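The cap is held level above the mouth, about 40 mm clear. The flask stands between the jaws, the handle is where I left it, and the other caps near the holder look unmoved.

```bash
python3 -c "
from h import *
print(order.finish_job())"
```

```text
the job is handed in; nothing more can be done
None
```

The job is done and handed in at about 12 s of robot time; no verdict was reported.

- **Clamping:** I slid the red-handled jaw in about 23 mm until it stalled, then eased off and released it. The push reached 24 N, a little above the suggested 16–20 N.
- **Opening the cap:** I gripped the middle-sized cap on its flats (54 mm) and pressed it down 5.4 mm. The press peaked at 20 N, above the suggested 12–16 N, and stayed at 13–14 N while I twisted it 63° counter-clockwise. It then lifted off with no pull on the flask.
- **Last checks:** The cap is level in the gripper, about 40 mm above the flask's mouth, with less than 1 N at the wrist. The last picture shows the flask standing between the jaws. The other two caps look unmoved. I did not recheck the other bystanders (cans, bushing, block, spool and carton) at the end, though the arm never came near them.

My first three move calls were refused because some keys were missing. The arm did not move, and I resent them. The only disagreement was that the two cameras differed by about 3–5 mm in x on the cap and handle, which did not affect either grasp.

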